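# Wind down the loose wing screw of a seed-plate press

### The arm

A 6-joint arm with a two-finger parallel gripper is mounted at the origin on the work surface. World frame = base frame: x ahead of the robot, y to its left, z up, the work surface at z = 0. Lengths are in m, angles in degrees, forces in N, time in s.
With the tool pointing down it reaches from about 0.3 to 0.75 m from the base axis. Payload 8.5 kg.
Tool frame: the origin (TCP) lies on the centre line of the jaws, within the pads' length; the fingertips stand 17 mm ahead of it and the grasp point (between the pads) lies 2 mm behind it; z points along the fingers, y is the line along which they close (so a half turn about z gives the same grasp; the last joint's range is limited). The gripper opens to 85 mm and grips with 20 to 120 N. Pads are 22 mm wide; open, the fingers measure 114 mm over their backs; the gripper's body (76 mm by 85 mm) begins 54 mm behind the grasp point. The pads swing forward as they close: fully open they stand 13 mm farther back than shut.
Start: joints at [-76.679, 21.807, 74.336, -0, 83.858, -12.336], TCP at [0.238, -0.496, 0.248] pointing down, gripper open.
Joint ranges: [-178.18, 178.18], [-50.72, 133.34], [12.68, 142.11], [-81.47, 261.47], [9.98, 163.14], [-165.26, 165.26]. Speed limits (degrees/s): [136.94, 136.94, 180, 180, 180, 180].

### API

Orientations are given as a 3x3 rotation matrix whose columns are the frame's x, y, z axes.
In Python, from rig import env gives the robot as it stands.
- The arm moves only by the shell command python3 -m handwheel 'ROWS' [OPENING] [FORCE]. ROWS is JSON, a list that holds one entry, the list of rows, each a list of 4 numbers: the shift along the tool's x, y, z in m, then the turn about the tool's z in rad. In form: [[[x, y, z, roll], ...]]. A call has 1 to 5 rows; each row shifts and turns the commanded pose from where the row before left it, along the tool's axes as they then stand; what a row does not reach is not made up. A row lasts 1/12 s, in which the tool goes at most 41.7 mm and 7.16 degrees, less where a joint would pass 70% of its speed; a pose out of reach is approached as far as the arm can. A call is refused whole if a number of a shift passes 0.0417 or a number of a turn 0.125, either way. A call with a gripper value outside its range is refused whole. OPENING is the opening in per cent of the stroke, from 0 (shut) to 100 (fully open), set as the call begins (- or left out, the last holds). The fingers move at their own pace and stop on an object; FORCE is the grip in N (left out, the last holds). Time passes only in rows, so rows that do not move let the fingers close. It gives the time, the measured TCP pose, the force and the opening at its end, in the units of the state.
- env.observe(): the state, without advancing time (a new reading comes with each control period).
- env.get_image(name): name is "scene" or "top" or "wrist"; returns (picture, depth): 420x560x3 uint8, red, green, blue; 420x560 float32, m along the optical axis (not along the pixel's ray), 0 where there is no reading.
- env.camera_params(name): a dict with "K" (3x3 intrinsics, pixels), "rvec" (rotation vector, rad) and "tvec" (3), from world to camera coordinates, as OpenCV has them. Camera axes: x right, y down, z forward; pixel columns grow to the right and rows downward; lengths in m; the calibration is good to about 2 mm. A picture is of the moment at which its call begins: read the wrist's pose just before it. camera_params takes no time and is no camera call; for the wrist camera it gives the pose at the moment of the call.
- env.close_job(): hands the job in, once; it reports no verdict.
The state is a dict: "time_s": time; "q": joint angles; "qvel": joint speeds; "joint_efforts": joint torques, N m; "position": TCP position; "tool_rot": TCP orientation; "ft_force": force on the tool from outside, world axes, zero at the start; "wrist_torque": the same for the moment, N m; "grip_width": finger opening in m.
Only numpy, scipy, OpenCV 4.12 (cv2) and the standard library are available. Lean on these libraries where they do the work, as an engineer would, in place of code of your own. Each camera call takes 0.05 s, during which the arm holds its last target. There are 200 camera calls.

### The job

Close the seed-plate press that has the blue wing screw: turn the screw clockwise, seen from above, by pushing its wings round with your fingertips stroke after stroke until it is fully home and will turn no further. Do not pinch or grip the wings between the fingers, leave the orange screw tight as it is, and do not lift or shift anything else on the bench. Finish with the hand clear.

Things in the scene. Friction and masses are not known exactly. Their poses are not given: they have to be found in the camera images.
- blue_nut (a joint): the blue wing screw's rotation in its frame, rad: 0 fully loose, growing as it turns clockwise seen from above, 6.28 (one turn) fully home at a hard stop. At 0, 3.14 and 6.28 the wings lie along the beam (press y axis). It sinks 1 mm per rad as it turns. It turns stiffly (about 0.04 N m, i.e. 1.6 N at 25 mm from the axis), does not coast, and stays where it is left
- blue_hub (a point): top centre of the steel end of the blue wing screw, on its turning axis (the axis is vertical); 128 mm above the bench when fully loose, 122 mm when home. Hub 20 mm wide, its underside 28 mm below this point. Two opposite flat upright wings reach to 36 mm from the axis, 9 mm thick overall; they span from 24 mm below to 4 mm above this point, so their lower edges clear the beam by 6 mm at home and 12 mm when loose
- blue_push: the two wing faces of the blue screw that are pushed to turn it clockwise (tightening); turns with the screw, origin on the axis at the hub's underside, its z axis up, the wings lying along its +y and -y axes. The faces look to -x on the +y wing and to +x on the -y wing, 4.5 mm from the y axis
- blue_back: the two opposite (trailing) wing faces of the blue screw, same origin and axes as blue_push. Squeezing a wing between two fingers touches both push and back faces at once, which counts as pinching
- press_blue: clamp press fixed to the bench, carrying the blue wing screw; origin at the middle of its underside. Wooden base 100 (x) by 130 (y) by 16 mm with two clear plates with seeds between them on it, two posts at y = -55 and +55 mm, and a grey beam 26 mm wide (x), 130 mm long (y), top at 92 mm height, post caps 18 mm wide up to 97 mm at its ends. The screw stands upright through the middle of the beam, with a round steel foot on its lower end that comes down on the plates
- orange_nut (a joint): the orange wing screw's rotation in its frame, rad: 0 fully loose, growing as it turns clockwise seen from above, 6.28 (one turn) fully home at a hard stop. At 0, 3.14 and 6.28 the wings lie along the beam (press y axis). It sinks 1 mm per rad as it turns. It turns stiffly (about 0.04 N m, i.e. 1.6 N at 25 mm from the axis), does not coast, and stays where it is left. It is already home and is to be left so
- orange_hub (a point): top centre of the steel end of the orange wing screw, on its turning axis (the axis is vertical); 128 mm above the bench when fully loose, 122 mm when home. Hub 20 mm wide, its underside 28 mm below this point. Two opposite flat upright wings reach to 36 mm from the axis, 9 mm thick overall; they span from 24 mm below to 4 mm above this point, so their lower edges clear the beam by 6 mm at home and 12 mm when loose
- press_orange: clamp press fixed to the bench, carrying the orange wing screw; origin at the middle of its underside. Wooden base 100 (x) by 130 (y) by 16 mm with two clear plates with seeds between them on it, two posts at y = -55 and +55 mm, and a grey beam 26 mm wide (x), 130 mm long (y), top at 92 mm height, post caps 18 mm wide up to 97 mm at its ends. The screw stands upright through the middle of the beam, with a round steel foot on its lower end that comes down on the plates
- beaker: empty clear glass beaker, 68 mm wide, 95 mm tall; loose bystander, origin at the middle of its underside
- amber_bottle: small brown glass bottle, 48 mm wide, 85 mm tall, white cap; loose bystander, origin at the middle of its underside
- white_bottle: white plastic bottle with a red label band, 58 mm wide, 150 mm tall; loose bystander, origin at the middle of its underside
- petri_dish: shallow clear glass dish, 72 mm wide, 16 mm tall; loose bystander, origin at the middle of its underside
- red_pen: clear pen with a red cap, about 130 mm long, 11 mm thick, lying along its x axis; loose bystander, origin at the middle of its underside
- spoon: spoon with a steel bowl and wooden handle, 140 mm long, lying along its x axis; loose bystander, origin at the middle of its underside

How it is judged (in metres and radians):
On the way, in this order (a step that is already met when the one before it is completed fails the run):
1. the blue screw has been turned well past its start, to about half a turn (value of joint blue_nut above 3.2 rad), for 0.02 s.
2. the blue screw is home (value of joint blue_nut above 6.1 rad), for 0.1 s.
At the end, for the whole second after the job is handed in: The blue wing screw is within 0.18 rad (10 degrees) of its stop at 6.28, the orange one is still above 6.0, and every loose thing is within 25 mm of where it stood (value of joint blue_nut above 6.1 rad and value of joint orange_nut above 6 rad and distance of each of beaker, amber_bottle, white_bottle, petri_dish, red_pen, spoon from where it was at the start of the episode below 0.025 m); the robot touches nothing.
It fails at once if a wing of the blue screw pinched: pushed and trailing faces both pressed by the fingers with over 3 N at once (contact force between the fingers and blue_push above 3 N and contact force between the fingers and blue_back above 3 N).
It fails at once if the orange screw loosened (value of joint orange_nut below 6 rad).
It fails at once if a bystander shifted or lifted by more than 25 mm (distance of any of beaker, amber_bottle, white_bottle, petri_dish, red_pen, spoon from where it was at the start of the episode above 0.025 m).
It also fails if it takes over 54 s, if anything falls off the work surface, if the arm or the gripper's body presses on something with over 40 N, if the wrist force passes 120 N, or if a joint passes its speed limit or range.

## Working session

There is one attempt and no reset: what is moved stays moved. The work goes in short steps, Python scripts to look and compute and a shell command to move; the robot and the scene stay as the last step left them, time stands still between calls to the robot, and variables do not carry over. Pictures are saved under pics/ and viewed, on a budget of 10 in all, crops included, one or two more only if the job needs it, and the job is handed in when it is done.

```bash
ls; mkdir -p pics
python3 - <<'E'
from rig import env
import cv2, numpy as np
s=env.observe();print({k:np.round(v,3).tolist() for k,v in s.items()})
ims=[]
for n in("scene","top"):
    p,d=env.get_image(n);c=env.camera_params(n)
    np.savez(f"{n}0.npz",p=p,d=d,**c)
    print(n,c)
    cv2.imwrite(f"pics/{n}0.png",p[:,:,::-1])
E
```

```text
pics
{'time_s': 0.0, 'q': [-76.68, 21.841, 74.384, -0.002, 83.859, -12.336], 'qvel': [-0.06, 0.069, 0.028, -0.003, 0.058, 0.012], 'joint_efforts': [0.0, -44.846, -23.128, -0.0, 0.005, -0.0], 'position': [0.238, -0.496, 0.248], 'tool_rot': [[0.901, 0.433, -0.0], [0.433, -0.901, 0.001], [0.0, -0.001, -1.0]], 'ft_force': [-0.111, -0.442, 0.13], 'wrist_torque': [0.032, -0.003, -0.044], 'grip_width': 0.086}
scene {'K': array([[510.0269698,   0.       , 280.3225643],
       [  0.       , 510.0269698, 208.6038749],
       [  0.       ,   0.       ,   1.       ]]), 'rvec': array([ 1.07537959,  2.55374926, -0.87277687]), 'tvec': array([ 0.4344685 , -0.26200717,  1.49303886])}
top {'K': array([[528.90079137,   0.        , 275.2919345 ],
       [  0.        , 528.90079137, 219.80434575],
       [  0.        ,   0.        ,   1.        ]]), 'rvec': array([ 2.10390896, -2.16540095,  0.16250795]), 'tvec': array([0.02466758, 0.60490562, 1.59952676])}
```

View pics/top0.png

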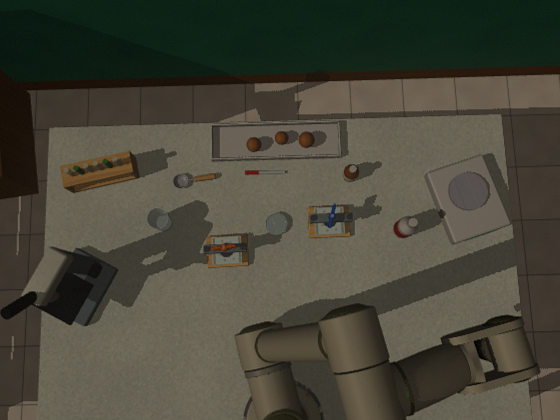

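View pics/scene0.png

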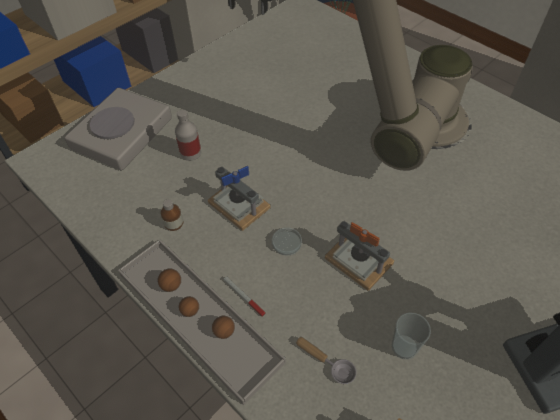

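Top view: the blue press is at about (330,220), with the petri dish at (277,224), amber bottle at (351,172) and white bottle at (405,226). The orange press is at (228,250). The blue wings stand across the beam.

```bash
cat > h.py <<'E'
import cv2, numpy as np
def ray(c,u,v):
    R=cv2.Rodrigues(c["rvec"])[0]; o=-R.T@c["tvec"]
    uv=np.atleast_2d(np.c_[u,v]).astype(float)
    d=(np.linalg.inv(c["K"])@np.c_[uv,np.ones(len(uv))].T).T@R
    return o,d
def plane(c,u,v,z):
    o,d=ray(c,u,v); return o+d*((z-o[2])/d[:,2])[:,None]
def pts(c,u,v,depth):
    o,d=ray(c,u,v); return o+d*np.asarray(depth)[:,None]
def mask(p,lo,hi,smin=100,vmin=30):
    h=cv2.cvtColor(p,cv2.COLOR_RGB2HSV); return cv2.inRange(h,(lo,smin,vmin),(hi,255,255))
E
python3 - <<'E'
from h import *
for n in("top","scene"):
    c=np.load(n+"0.npz"); p=c["p"];d=c["d"]
    m=mask(p,105,130,120,40)
    if n=="scene": m[:,:200]=0
    else: m[:190]=0;m[245:]=0
    v,u=np.nonzero(m); P=pts(c,u,v,d[v,u])
    print(n,len(u),u.mean(),v.mean(),"z",np.percentile(P[:,2],[5,50,95]))
    top=P[P[:,2]>.115]; print("mean",P.mean(0),"top",len(top),top.mean(0), top[:,:2].min(0),top[:,:2].max(0))
    q=top[:,:2]-top[:,:2].mean(0);w,e=np.linalg.eigh(np.cov(q.T));print("dir",e[:,1],np.degrees(np.arctan2(e[1,1],e[0,1])), "sd",np.sqrt(w))
c=np.load("top0.npz");d=c["d"]
v,u=np.mgrid[150:300,190:440];u=u.ravel();v=v.ravel();P=pts(c,u,v,d[v,u])
# beam (grey z .085-.1) of each press
for x0,n in((330,"blue"),(228,"orange")):
    k=(abs(u-x0)<32)&(P[:,2]>.083)&(P[:,2]<.1)
    Q=P[k]; r=cv2.minAreaRect(Q[:,:2].astype(np.float32)*1000); print(n,len(Q),Q.mean(0),r, cv2.fitLine(Q[:,:2].astype(np.float32),2,0,.01,.01).ravel())
# base orange-wood rect, plane z=.016
m=mask(c["p"],8,20,120,80)
for x0,n in((330,"blue"),(228,"orange")):
    mm=m.copy(); mm[:,:x0-32]=0;mm[:,x0+32:]=0;mm[:195]=0;mm[280:]=0
    vv,uu=np.nonzero(mm);B=plane(c,uu,vv,.016);print(n,"base",len(uu),cv2.minAreaRect(B[:,:2].astype(np.float32)*1000))
for n,uv,z in(("petri",(277,224),.016),("amber",(352,167),.085),("white",(413,223),.15)):
    print(n,plane(c,*uv,z))
E
```

```text
top 72 331.1111111111111 216.19444444444446 z [0.10654389 0.12570553 0.13314309]
mean [ 0.59921509 -0.1592742   0.12377104] top 62 [ 0.5993978  -0.15988373  0.12668943] [ 0.56804382 -0.16899981] [ 0.63451814 -0.15082377]
dir [-0.97371889  0.22775322] 166.83516944646044 sd [0.00356069 0.01931458]
scene 199 234.74371859296483 176.16582914572865 z [0.1074204  0.12167312 0.13267993]
mean [ 0.60772622 -0.16023989  0.1212114 ] top 154 [ 0.60768821 -0.16045142  0.12445326] [ 0.57415005 -0.17269666] [ 0.63841551 -0.14960816]
dir [-0.96609208  0.25819776] 165.0368495521324 sd [0.00270267 0.02082066]
blue 338 [ 0.61619388 -0.16919694  0.09168576] ((675.8714599609375, -171.7876739501953), (128.48960876464844, 190.18540954589844), 82.54517364501953) [ 0.73480344 -0.67828006  0.6161939  -0.16919695]
orange 264 [0.51714926 0.1610102  0.09206274] ((518.9109497070312, 162.31253051757812), (27.10747718811035, 130.19110107421875), 1.9844566583633423) [ 0.02117161 -0.9997758   0.51714927  0.16101019]
blue base 228 ((600.6951904296875, -160.4046173095703), (97.84357452392578, 127.17835235595703), 0.7274726033210754)
orange base 264 ((517.3392944335938, 163.9932403564453), (98.67164611816406, 126.00142669677734), 1.5296125411987305)
petri [[0.59694073 0.00236671 0.016     ]]
amber [[ 0.75770276 -0.2345932   0.085     ]]
white [[ 0.56773602 -0.39373829  0.15      ]]
```

Run:
```python
import numpy as np,cv2
p=np.load("top0.npz")["p"][180:270,190:440,::-1]
cv2.imwrite("pics/crop0.png",cv2.resize(p,None,fx=3.2,fy=3.2,interpolation=cv2.INTER_CUBIC))
```

```text
(no output)
```

View pics/crop0.png

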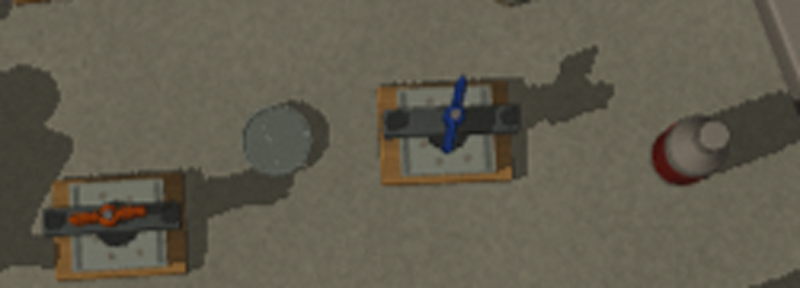

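Blue axis is at about (0.602, -0.160) with the wings at yaw -14°, so the screw is at about 1.8 rad. I'll go above it with the hand straddling the axis and look from there.

```bash
R='[0.0316,-0.0097,0,0]'; 
python3 -m handwheel '[[[0.0316,-0.0097,0,0],[0.0316,-0.0097,0,0],[0.0316,-0.0097,0,0],[0.0316,-0.0097,0,0],[0.0316,-0.0097,0,0]]]' 56 20
python3 -m handwheel '[[[0.0316,-0.0097,0,0],[0.0316,-0.0097,0,0],[0.0316,-0.0097,0,0],[0.0316,-0.0097,0,0],[0.0316,-0.0097,0,0]]]'
python3 -m handwheel '[[[0.0316,-0.0097,0,0],[0.0316,-0.0097,0,0],[0.0316,-0.0097,0,0],[0.0316,-0.0097,0,0],[0.0316,-0.0097,0,0]]]'
python3 -m handwheel '[[[0,0,0,-0.12],[0,0,0,-0.12],[0,0,0,-0.12],[0,0,0,-0.12],[0,0,0,-0.12]]]'
python3 -m handwheel '[[[0,0,0,-0.12],[0,0,0,-0.12],[0,0,0,-0.12],[0,0,0,-0.12],[0,0,0,-0.12]]]'
python3 -m handwheel '[[[0,0,0,-0.12],[0,0,0,-0.12],[0,0,0,-0.12],[0,0,0,-0.12],[0,0,0,-0.12]]]'
python3 -m handwheel '[[[0,0,0,-0.12],[0,0,0,0],[0,0,0,0]]]'
cat > look.py <<'E'
import sys; from rig import env; from h import *
s=env.observe(); R=np.array(s["tool_rot"]); x=R[:,0]
print("t",s["time_s"],"pos",np.round(s["position"],4),"yawx",np.degrees(np.arctan2(x[1],x[0])).round(1),"q6",round(s["q"][5],1),"z",R[:,2].round(3),"F",np.round(s["ft_force"],1),"M",np.round(s["wrist_torque"],2),"w",s["grip_width"])
if len(sys.argv)>1:
    for n in sys.argv[2:]:
        c=env.camera_params(n);p,d=env.get_image(n);np.savez(f"{n}{sys.argv[1]}.npz",p=p,d=d,**c);cv2.imwrite(f"pics/{n}{sys.argv[1]}.png",p[:,:,::-1])
E
python3 look.py 1 wrist
```

```text
time_s: 0.52
position: [0.3604, -0.3823, 0.2481]
tool_rot: [[0.902, 0.433, -0.0], [0.433, -0.902, 0.001], [-0.0, -0.001, -1.0]]
ft_force: [-0.1, -0.3, -0.0]
grip_width: 0.0479
time_s: 0.93
position: [0.4819, -0.2701, 0.2481]
tool_rot: [[0.901, 0.433, -0.0], [0.433, -0.901, 0.0], [-0.0, -0.001, -1.0]]
ft_force: [0.4, -0.1, 0.5]
grip_width: 0.0476
time_s: 1.35
position: [0.6033, -0.1579, 0.2479]
tool_rot: [[0.901, 0.433, -0.001], [0.433, -0.901, 0.0], [-0.001, -0.001, -1.0]]
ft_force: [-0.6, 0.0, -0.7]
grip_width: 0.0478
time_s: 1.77
position: [0.6023, -0.1592, 0.2478]
tool_rot: [[0.494, 0.869, -0.001], [0.869, -0.494, 0.0], [-0.0, -0.001, -1.0]]
ft_force: [-0.4, 0.9, 0.6]
grip_width: 0.0481
time_s: 2.18
position: [0.6023, -0.1593, 0.2478]
tool_rot: [[-0.083, 0.997, -0.001], [0.997, 0.083, 0.0], [0.001, -0.001, -1.0]]
ft_force: [-0.2, -0.7, 0.4]
grip_width: 0.0478
time_s: 2.6
position: [0.6023, -0.1593, 0.2478]
tool_rot: [[-0.631, 0.776, -0.001], [0.776, 0.631, 0.0], [0.001, -0.0, -1.0]]
ft_force: [0.8, -0.5, -0.2]
grip_width: 0.0477
time_s: 2.85
position: [0.6023, -0.1593, 0.248]
tool_rot: [[-0.713, 0.701, -0.001], [0.701, 0.713, 0.0], [0.001, -0.0, -1.0]]
ft_force: [0.1, -0.9, 0.9]
grip_width: 0.0479
t 2.85 pos [ 0.6023 -0.1593  0.248 ] yawx 135.5 q6 -71.1 z [-0.001  0.    -1.   ] F [ 0.1 -0.9  0.9] M [ 0.02 -0.   -0.02] w 0.04790493726442175
```

View pics/wrist1.png

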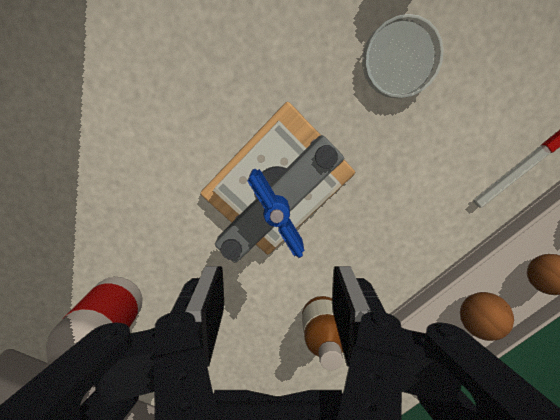

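Wrist view: the blue hub is at about (277,215), with wings running from (255,175) to (298,250) and both fingers at the bottom of the frame.

Run:
```python
from h import *
c=np.load("wrist1.npz");p,d=c["p"],c["d"]
m=mask(p,105,130,120,40);v,u=np.nonzero(m);P=pts(c,u,v,d[v,u]);k=P[:,2]>.1
print(k.sum(),np.percentile(P[k,2],[5,50,95]));
T=P[k&(P[:,2]>.122)][:,:2]; r=cv2.minAreaRect((T*1000).astype(np.float32));print(T.mean(0),r)
q=T-T.mean(0);w,e=np.linalg.eigh(np.cov(q.T));print("yaw",np.degrees(np.arctan2(e[1,1],e[0,1])))
print("hub",plane(c,277,215,.126), d[215,277], pts(c,[277],[215],[d[215,277]]))
print("caps",plane(c,[326,232],[156,249],.097))
# fingers depth
for uv in((213,275),(345,275)): print(uv,pts(c,[uv[0]],[uv[1]],[d[uv[1],uv[0]]]))
```

```text
1534 [0.10820993 0.12603394 0.130446  ]
[ 0.60168362 -0.16184216] ((584.5430908203125, -149.88580322265625), (30.222822189331055, 111.40813446044922), 55.817291259765625)
yaw 165.16990998651204
hub [[ 0.60315618 -0.1619035   0.126     ]] 0.25818786 [[ 0.60285318 -0.1616026   0.12733272]]
caps [[ 0.60224683 -0.10788592  0.097     ]
 [ 0.60457901 -0.21631711  0.097     ]]
(213, 275) [[ 0.57604667 -0.17076455  0.24511724]]
(345, 275) [[ 0.61272698 -0.13325431  0.24552993]]
```

```bash
python3 -m handwheel '[[[-0.0023,-0.0013,0.03,0],[0,0,0.03,0],[0,0,0.03,0],[0,0,0,0],[0,0,0,0]]]'
python3 -m handwheel '[[[0,0,0.015,0],[0,0,0.013,0],[0,0,0.01,0],[0,0,0,0],[0,0,0,0]]]'
python3 look.py 2 scene wrist
```

```text
time_s: 3.32
position: [0.6029, -0.1618, 0.1579]
tool_rot: [[-0.714, 0.7, -0.002], [0.7, 0.714, 0.001], [0.002, -0.001, -1.0]]
ft_force: [0.8, -0.2, 1.8]
grip_width: 0.0479
time_s: 3.73
position: [0.6036, -0.1621, 0.1215]
tool_rot: [[-0.715, 0.699, 0.001], [0.699, 0.715, -0.001], [-0.001, 0.0, -1.0]]
ft_force: [0.5, -0.3, -0.5]
grip_width: 0.0478
t 3.7333 pos [ 0.6036 -0.1621  0.1215] yawx 135.6 q6 -71.5 z [ 0.001 -0.001 -1.   ] F [ 0.5 -0.3 -0.5] M [ 0.   -0.   -0.05] w 0.04781958571872259
```

Run:
```python
import numpy as np,cv2
a=np.load("scene2.npz")["p"][110:230,170:310,::-1]; b=np.load("wrist2.npz")["p"][:,:,::-1]
cv2.imwrite("pics/c2.png",np.hstack([cv2.resize(a,(400,343)),cv2.resize(b,(400,343))]))
```

```text
(no output)
```

View pics/c2.png

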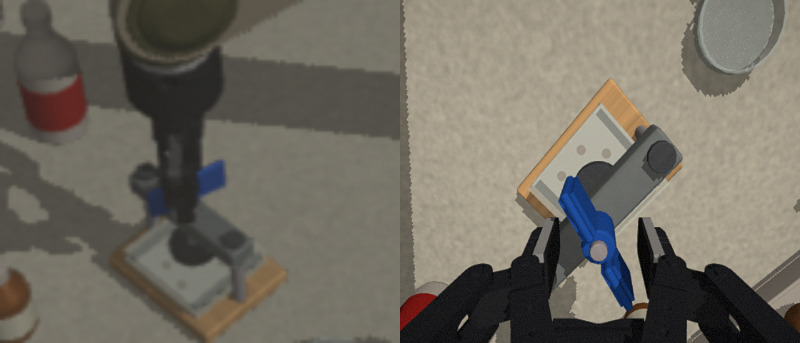

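The fingers straddle the hub with free space on both sides. First stroke.

```bash
python3 -m handwheel '[[[0,0,0,0.1],[0,0,0,0.1],[0,0,0,0.1],[0,0,0,0.1],[0,0,0,0.1]]]'
python3 look.py
python3 -m handwheel '[[[0,0,0,0.1],[0,0,0,0.1],[0,0,0,0.1],[0,0,0,0.1],[0,0,0,0.1]]]'
python3 look.py 3 wrist
python3 - <<'E'
from h import *
c=np.load("wrist3.npz");p,d=c["p"],c["d"]
m=mask(p,105,130,120,40);v,u=np.nonzero(m);P=pts(c,u,v,d[v,u]);T=P[(P[:,2]>.118)&(P[:,2]<.14)][:,:2];q=T-T.mean(0);w,e=np.linalg.eigh(np.cov(q.T));print(T.mean(0),"yaw",np.degrees(np.arctan2(e[1,1],e[0,1])))
E
```

```text
time_s: 4.25
position: [0.6035, -0.1622, 0.1215]
tool_rot: [[-0.288, 0.958, 0.002], [0.958, 0.288, -0.001], [-0.001, 0.001, -1.0]]
ft_force: [0.4, 0.3, -1.2]
grip_width: 0.0478
t 4.25 pos [ 0.6035 -0.1622  0.1215] yawx 106.7 q6 -42.6 z [ 0.002 -0.001 -1.   ] F [ 0.4  0.3 -1.2] M [-0.01 -0.02  0.05] w 0.047825710670664864
time_s: 4.67
position: [0.6035, -0.162, 0.1213]
tool_rot: [[0.207, 0.978, 0.001], [0.978, -0.207, -0.0], [-0.0, 0.002, -1.0]]
ft_force: [0.6, 0.4, -1.5]
grip_width: 0.0478
t 4.6667 pos [ 0.6035 -0.162   0.1213] yawx 78.1 q6 -13.9 z [ 0.001 -0.    -1.   ] F [ 0.6  0.4 -1.5] M [ 0.08 -0.1   0.06] w 0.04775197652935651
[ 0.60158925 -0.15813288] yaw 133.40905878810557
```

View pics/wrist3.png

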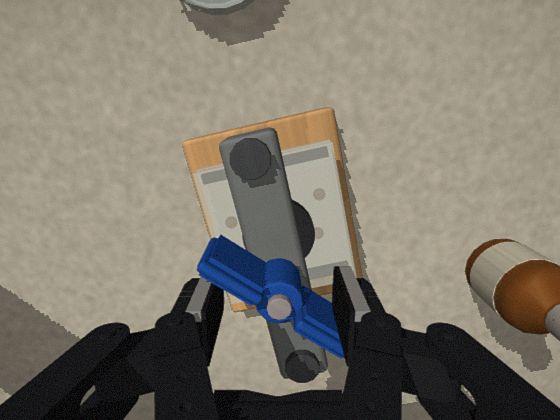

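The screw follows at 35° ahead of the finger line, as computed. The wings lie at about yaw -47° and the light wrist torque is steady. I'll continue the stroke.

```bash
for i in 1; do
python3 -m handwheel '[[[0,0,0,0.1],[0,0,0.001,0.1],[0,0,0,0.1],[0,0,0,0.1],[0,0,0,0.1]]]'
python3 -m handwheel '[[[0,0,0,0.1],[0,0,0.001,0.1],[0,0,0,0.1],[0,0,0,0.1],[0,0,0,0.1]]]'
python3 -m handwheel '[[[0,0,0,0.1],[0,0,0.001,0.1],[0,0,0,0.1],[0,0,0,0.1],[0,0,0,0.1]]]'
done | grep -E "position|ft_force"; python3 look.py
python3 -m handwheel '[[[0,0,0,0.1],[0,0,0.001,0.1],[0,0,0,0.1],[0,0,0,0.1],[0,0,0,0.1]]]' >/dev/null
python3 -m handwheel '[[[0,0,0,0.1],[0,0,0,0.1],[0,0,0,0.1],[0,0,0,0.1],[0,0,0,0.1]]]' >/dev/null
python3 look.py
python3 -m handwheel '[[[0,0,0,0.1],[0,0,0,0.1],[0,0,0,0.1],[0,0,0,0]]]' >/dev/null
python3 look.py 4 wrist
cat > wing.py <<'E'
import sys; from h import *
c=np.load(sys.argv[1]);p,d=c["p"],c["d"]
m=mask(p,105,130,120,40);v,u=np.nonzero(m);P=pts(c,u,v,d[v,u]);T=P[(P[:,2]>.116)&(P[:,2]<.14)][:,:2];T=T[np.hypot(*(T-[.603,-.162]).T)<.04];q=T-T.mean(0);w,e=np.linalg.eigh(np.cov(q.T));a=np.degrees(np.arctan2(e[1,1],e[0,1]));print(T.mean(0),"wing yaw",a,"theta mod 180",(91-a)%180)
E
python3 wing.py wrist4.npz
```

```text
position: [0.6037, -0.162, 0.1203]
ft_force: [1.4, 0.9, -0.8]
position: [0.6038, -0.162, 0.1193]
ft_force: [2.0, 0.7, -1.0]
position: [0.6038, -0.1622, 0.1184]
ft_force: [1.3, -0.2, -0.3]
t 5.9667 pos [ 0.6038 -0.1622  0.1184] yawx -7.7 q6 71.9 z [ 0.002 -0.001 -1.   ] F [ 1.3 -0.2 -0.3] M [-0.03 -0.25  0.03] w 0.04776894204506876
t 6.8 pos [ 0.6035 -0.1622  0.1172] yawx -65.0 q6 129.1 z [ 0.001 -0.001 -1.   ] F [-1.5 -1.  -0.9] M [-0.04 -0.16  0.02] w 0.047929510685183696
t 7.1333 pos [ 0.6034 -0.1621  0.1171] yawx -82.1 q6 146.3 z [ 0.001 -0.001 -1.   ] F [-1.1 -0.4 -0.7] M [-0.03  0.    0.02] w 0.04797739346868129
[ 0.60637862 -0.16665347] wing yaw 152.64494492279172 theta mod 180 118.35505507720828
```

The screw is at about 298° (5.2 rad), as expected. I'll back off, lift over the wings, turn back about 190° and lower again.

```bash
{ 
python3 -m handwheel '[[[0,0,0,-0.12],[0,0,0,-0.12],[0,0,0,-0.12],[0,0,-0.015,0],[0,0,-0.02,0]]]'
python3 -m handwheel '[[[0,0,-0.015,0],[0,0,0,0],[0,0,0,0]]]'
python3 -m handwheel '[[[0,0,0,-0.12],[0,0,0,-0.12],[0,0,0,-0.12],[0,0,0,-0.12],[0,0,0,-0.12]]]'
python3 -m handwheel '[[[0,0,0,-0.12],[0,0,0,-0.12],[0,0,0,-0.12],[0,0,0,-0.12],[0,0,0,-0.12]]]'
python3 -m handwheel '[[[0,0,0,-0.12],[0,0,0,-0.12],[0,0,0,-0.12],[0,0,0,-0.12],[0,0,0,-0.12]]]'
python3 -m handwheel '[[[0,0,0,-0.12],[0,0,0,-0.12],[0,0,0,-0.12],[0,0,0,-0.12],[0,0,0,-0.12]]]'
python3 -m handwheel '[[[0,0,0,-0.12],[0,0,0,-0.12],[0,0,0,-0.12],[0,0,0,-0.12],[0,0,0,-0.12]]]'
python3 -m handwheel '[[[0,0,0,0],[0,0,0,0]]]'
} | grep ft_f; python3 look.py 5 wrist; python3 wing.py wrist5.npz
```

```text
ft_force: [0.3, -0.2, -0.9]
ft_force: [0.8, -0.0, -0.8]
ft_force: [1.3, 0.4, 1.2]
ft_force: [-0.3, 0.3, 0.5]
ft_force: [-0.6, 0.6, -1.2]
ft_force: [0.0, 1.1, 0.4]
ft_force: [0.3, 0.7, -0.7]
ft_force: [-0.3, 0.7, -0.6]
t 10.1 pos [ 0.6028 -0.1618  0.1654] yawx 110.3 q6 -46.2 z [-0.001  0.001 -1.   ] F [-0.3  0.7 -0.6] M [-0.   -0.01 -0.01] w 0.04775775586629757
[ 0.60223167 -0.16083907] wing yaw 152.8509830619456 theta mod 180 118.14901693805439
```

```bash
{ 
python3 -m handwheel '[[[0,0,0.015,0],[0,0,0.015,0],[0,0,0.01,0],[0,0,0.008,0],[0,0,0,0]]]'
python3 -m handwheel '[[[0,0,0,0.1],[0,0,0,0.1],[0,0,0,0.1],[0,0,0,0.1],[0,0,0,0.1]]]'
python3 -m handwheel '[[[0,0,0,0.1],[0,0,0,0.1],[0,0,0,0.1],[0,0,0,0.1],[0,0,0,0.1]]]'
} | grep ft_f; python3 look.py
python3 -m handwheel '[[[0,0,0,0.08],[0,0,0,0.08],[0,0,0,0]]]' |grep ft_f; python3 look.py
python3 -m handwheel '[[[0,0,0,0.04],[0,0,0,0.04],[0,0,0,0]]]' |grep ft_f; python3 look.py 6 wrist; python3 wing.py wrist6.npz
```

```text
ft_force: [0.1, 0.1, -0.2]
ft_force: [1.3, -0.4, -1.1]
ft_force: [1.1, 0.8, -1.4]
t 11.4 pos [ 0.6036 -0.1618  0.1189] yawx 52.8 q6 11.3 z [ 0.001 -0.    -1.   ] F [ 1.1  0.8 -1.4] M [ 0.22 -0.14  0.  ] w 0.04769691969806087
ft_force: [0.9, 0.3, -0.5]
t 11.65 pos [ 0.6035 -0.1619  0.1189] yawx 43.8 q6 20.3 z [ 0.001 -0.    -1.   ] F [ 0.9  0.3 -0.5] M [ 0.04 -0.02  0.06] w 0.047821058874619626
ft_force: [1.3, 0.1, 0.1]
t 11.9 pos [ 0.6035 -0.1619  0.1189] yawx 39.4 q6 24.7 z [ 0.001 -0.    -1.   ] F [1.3 0.1 0.1] M [ 0.04 -0.11  0.05] w 0.04780525165961757
[ 0.60492641 -0.15802465] wing yaw 94.0213636437415 theta mod 180 176.9786363562585
```

```bash
python3 -m handwheel '[[[0,0,0,0.03],[0,0,0,0],[0,0,0,0]]]' |grep ft_f; python3 look.py
python3 -m handwheel '[[[0,0,0,0.03],[0,0,0,0],[0,0,0,0]]]' |grep ft_f; python3 look.py
python3 -m handwheel '[[[0,0,0,0.03],[0,0,0,0],[0,0,0,0]]]' |grep ft_f; python3 look.py 7 wrist; python3 wing.py wrist7.npz
```

```text
ft_force: [1.0, 1.0, 0.9]
t 12.2 pos [ 0.6033 -0.162   0.1187] yawx 37.8 q6 26.3 z [ 0.001 -0.    -1.   ] F [1.  1.  0.9] M [ 0.02 -0.19  0.03] w 0.04786947886700416
ft_force: [1.5, 0.2, 1.4]
t 12.45 pos [ 0.6033 -0.162   0.1186] yawx 36.1 q6 28.0 z [ 0.001 -0.    -1.   ] F [1.5 0.2 1.4] M [ 0.06 -0.31  0.09] w 0.04828969890714393
ft_force: [5.8, 2.3, 1.2]
t 12.7 pos [ 0.6037 -0.1619  0.1186] yawx 34.4 q6 29.8 z [ 0.002 -0.    -1.   ] F [5.8 2.3 1.2] M [ 0.22 -0.86  0.2 ] w 0.04796633995174024
[ 0.60525725 -0.15798281] wing yaw 90.29232450629249 theta mod 180 0.7076754937075123
```

Force and torque jump with the wings along the beam, so this is the stop. One small confirming nudge, then back off and lift.

```bash
python3 -m handwheel '[[[0,0,0,0.02],[0,0,0,0],[0,0,0,0]]]' |grep ft_f; python3 look.py
python3 -m handwheel '[[[0,0,0,-0.05],[0,0,0,-0.1],[0,0,0,-0.1],[0,0,0,-0.1],[0,0,0,0]]]' |grep ft_f
python3 -m handwheel '[[[0,0,-0.015,0],[0,0,-0.03,0],[0,0,-0.03,0],[0,0,-0.03,0],[0,0,-0.02,0]]]' |grep ft_f
python3 -m handwheel '[[[0,0,0,0],[0,0,0,0],[0,0,0,0]]]' |grep ft_f
python3 look.py 8 wrist top; python3 wing.py wrist8.npz
python3 - <<'E'
from h import *
a,b=np.load("top0.npz"),np.load("top8.npz")
cv2.imwrite("pics/cmp.png",np.vstack([cv2.resize(np.load("wrist8.npz")["p"][:,:,::-1],(400,300)),cv2.resize(b["p"][120:,:,::-1],(400,214))]))
E
```

```text
ft_force: [5.1, 1.1, 0.9]
t 13.0 pos [ 0.6038 -0.1619  0.1187] yawx 33.3 q6 30.9 z [ 0.002 -0.001 -1.   ] F [5.1 1.1 0.9] M [ 0.18 -0.92  0.66] w 0.04784276458316888
ft_force: [0.1, 1.5, -0.5]
ft_force: [-0.4, 0.8, 0.1]
ft_force: [-0.3, -0.3, -0.4]
t 14.0833 pos [ 0.6026 -0.1618  0.242 ] yawx 53.1 q6 11.0 z [-0.002  0.001 -1.   ] F [-0.3 -0.3 -0.4] M [ 0.02 -0.01 -0.04] w 0.047812448024341106
[ 0.60437035 -0.16128533] wing yaw 90.71749147162811 theta mod 180 0.282508528371892
```

View pics/cmp.png

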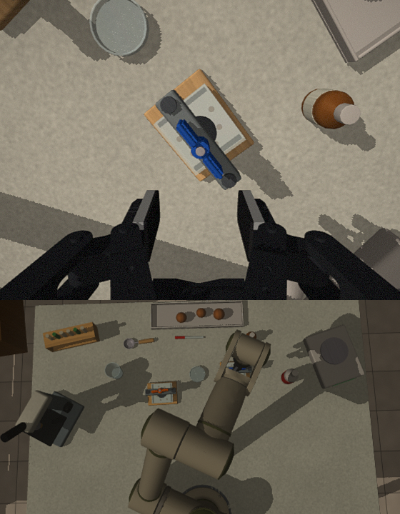

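Wings lie along the beam at (200,150) in the upper half. The hand is 110 mm clear and the bystanders are where they were. Handing in.

```bash
python3 -c "
from rig import env
print(env.close_job())"
```

```text
the job is handed in; nothing more can be done
None
```

The blue press is closed: its screw is against the hard stop. I turned it clockwise from about 1.85 rad in two strokes. The open fingers (48 mm) straddled the hub and their sides pushed both wings round, lifting over the wings between strokes. The job was handed in at about 14 s; it returned no verdict.

- **Blue screw:** the wings lie along the beam, at yaw 90.7° against the beam's 91°. The wrist moment about the screw axis rose to about 0.66 N m at the stop, and wrist force never read above about 6 N. I tracked the full turn from the wing angles and did not re-measure the hub height at the end.
- **Pinching:** the fingers pushed on one side of each wing only and were never closed on one. There was no direct contact reading to confirm it.
- **Hand:** it finished about 120 mm above the working height, with forces near zero.
- **Orange screw and loose items:** I checked these only by eye in the last pictures, where all of them looked unmoved. In the top view the arm covers the blue press, though the wrist view shows it clearly.

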